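# Timed exposure: wind the timer, then hold the vial case open

### The arm

A 6-joint arm with a two-finger parallel gripper is mounted at the origin on a cart in front of the work surface, level with it; the furniture and walls round the work are solid. World frame = base frame: x ahead of the robot, y to its left, z up, the work surface at z = 0. Lengths are in m, angles in rad, forces in N, time in s.
With the tool pointing down it reaches from about 0.35 to 0.85 m from the base axis. Payload 8.1 kg.
Tool frame: the origin (TCP) lies on the centre line of the jaws, within the pads' length; the fingertips stand 19 mm ahead of it and the grasp point (between the pads) is the TCP; z points along the fingers, y is the line along which they close (so a half turn about z gives the same grasp; the last joint's range is limited). The gripper opens to 93 mm and grips with 3 to 60 N. Pads are 15 mm wide; open, the fingers measure 128 mm over their backs; the gripper's body (75 mm by 188 mm) begins 65 mm behind the grasp point.
Start: joints at [-1.341, 0.13, 1.488, -0, 1.523, -0.085], TCP at [0.186, -0.571, 0.238] pointing down, gripper open.
Joint ranges: [-2.96, 2.96], [-0.89, 2.26], [0.02, 2.5], [-1.34, 4.48], [0, 2.73], [-2.66, 2.66]. Speed limits (rad/s): [2.39, 2.39, 2.79, 3.14, 3.14, 3.14].

### API

Orientations are given as a 3x3 rotation matrix whose columns are the frame's x, y, z axes.
In Python, from plant import robot, read_camera, finder gives the robot as it stands.
- The arm moves only by the shell command python3 -m inch 'ROWS' [FORCE]. ROWS is text: rows parted by semicolons, each of 5 numbers parted by spaces: the shift along the world's x, y, z in m, then the turn about the world's z in degrees, then the opening, from 0 (shut) to 1 (fully open). A call has exactly 8 rows; each row shifts and turns the commanded pose from where the row before left it; what a row does not reach is not made up. A row lasts 1/12 s, in which the tool goes at most 41.7 mm and 7.16 degrees, less where a joint would pass 70% of its speed; a pose out of reach is approached as far as the arm can. A call is refused whole if a number of a shift passes 0.0417 or a number of a turn 7.16, either way. A call with a gripper value outside its range is refused whole. The fingers move at their own pace and stop on an object; FORCE is the grip in N (left out, the last holds). Time passes only in rows, so rows that do not move let the fingers close, or fill a call up. It gives the time, the measured TCP pose, the force, the opening and the grip force at its end, in the units of the state.
- robot.sense(): the state, without advancing time (a new reading comes with each control period).
- read_camera(name): name is "scene" or "top" or "wrist"; returns a dict with "img" (480x640x3 uint8, blue, green, red), "z_map" (480x640 float32, m along the optical axis (not along the pixel's ray), 0 where there is no reading), "camera_matrix" (3x3 intrinsics, pixels), "camera_from_world" (4x4, takes a point from world to camera coordinates). Camera axes: x right, y up, looking along -z (the intrinsics and any distortion apply to the point x, -y, -z); pixel columns grow to the right and rows downward; lengths in m; the calibration is good to about 2 mm. A picture is of the moment at which its call begins.
- robot.finish_job(): hands the job in; it is judged then, once.
Trained networks look in the newest picture that a camera, given by its name, has taken for a name from the list of things; names that differ only in an ending like _2 or _b are one class to them, and where a whole thing is asked for, a point or a joint stands for the part that bears it (a point fixed in the world has none). Each returns a list of dicts, best first, with "p" (0 to 1); they miss things now and then, are a little off and sometimes report something else, mostly with a low value. They report only what shows in the picture. A call takes as long as a camera call.
- finder.boxes_of(camera, query): "point" ([column, row] as shares, 0 to 1, of the picture: columns of its width, rows of its height, amid what is visible of it).
- finder.outline_of(camera, query): "mask" (480x640 bool, what is visible of it) and "point" ([column, row] as shares, 0 to 1, of the picture: columns of its width, rows of its height, amid what is visible of it).
The state is a dict: "clock": time; "qpos": joint angles; "qvel": joint speeds; "joint_efforts": joint torques, N m; "ee_pos": TCP position; "tcp_rot": TCP orientation; "contact_force": force on the tool from outside, world axes, zero at the start; "ft_torque": the same for the moment, N m; "opening": finger opening in m; "grip_force": force on a finger pad.
Only numpy, scipy, OpenCV 4.12 (cv2) and the standard library are available. Lean on these libraries where they do the work, as an engineer would, in place of code of your own. Each camera call takes 0.05 s, during which the arm holds its last target. There are 200 camera calls.

### The job

The light-sensitive vials in the blue case with the steel bar handle are to get a timed exposure to the room light. First, with the case still shut, wind the timer's black wing key clockwise (seen from above) by repeated partial turns until it comes up against its stop. Then raise the case's lid by that handle to 60 degrees open and finish with the fingers still holding it there, because the lid falls shut if let go; leave everything else on the bench where it stands.

Things in the scene. Friction and masses are not known exactly. Their poses are not given: they have to be found in the camera images.
- timer: clockwork interval timer, a grey round housing 92 mm in diameter with a white dial and a steel rim, dial 46 mm above the bench; fixed to the bench; origin at the centre of its underside, z up; the wing key stands on its axis
- timer_key (a joint): angle of the wing key in rad, growing as the key turns clockwise seen from above; starts between 0 and 0.8 (part wound); the stop (fully wound) is at 3.3. The spring and ratchet need 0.06 to 0.1 N m to turn it on; let go, it stays where it is and does not turn back
- key_grip (a point): middle of the key's wing, on the timer's vertical axis, 77 mm above the bench; turns with the key. The wing is a black upright plate, 44 mm wide along this frame's x, 10 mm thick along y (pinch it along y), from 62 to 88 mm above the bench; a red line on top marks the +x half. 16 mm are free between the wing and the dial below
- case: blue hinged vial case, 114 mm deep (x) by 170 mm wide (y) by 74 mm high with its lid shut; fixed to the bench; origin at the centre of its underside, front facing its own -x (towards the robot), z up
- case_hinge (a point): middle of the lid's hinge line, at the case's back edge, 53 mm above the bench; axes as the case's; the hinge line runs along y
- case_lid (a joint): angle of the case's lid in rad: 0 shut, grows as the front rises; 1.047 is 60 degrees, the wanted angle; it can go to 1.83. Let go at 60 degrees or less it falls shut
- bar_mid (a point): middle of the lid's steel handle: a round bar 10 mm thick along y, 68 mm long between two arms that go back to the lid; 31 mm free behind it (lid's lip), 57 mm below. With the lid shut it lies 158 mm in front of the hinge line and 9 mm above it (62 mm above the bench); it swings with the lid in an arc about the hinge; axes turn with the lid. Lid with handle: about 0.25 kg
- sample_16: a loose white plastic sample bottle with ribbed white cap, 47 mm across, 100 mm tall, bystander; origin at the centre of its underside; it must not be moved
- sample_17: a second loose white sample bottle, 47 mm across, 100 mm tall, bystander; origin at the centre of its underside; it must not be moved
- beaker_clear: a loose small clear glass beaker, 49x55x54 mm, bystander; origin at the centre of its underside; it must not be moved
- bottle_sq_a: a loose square white plastic bottle, 69x69x116 mm, bystander; origin at the centre of its underside; it must not be moved
- forceps: loose steel forceps lying flat, 124 mm long, bystander; origin at the centre of its underside; it must not be moved

How it is judged:
On the way, in this order (a step that is already met when the one before it is completed fails the run):
1. the timer key is wound up to its stop while the case is still shut (value of joint timer_key above 3.1 rad and value of joint case_lid below 0.06 rad), for 0.2 s.
2. the lid has been raised to 60 degrees by its handle (value of joint case_lid between 0.927 and 1.167 rad and contact force between the fingers and handle_bar above 0.2 N), for 0.3 s.
At the end, for the whole second after the job is handed in: The timer key is wound to within 0.2 rad of its stop; the lid stands still at 60 degrees open, within 7 degrees, held by the fingers on its handle (more than 0.2 N) through the last second; no loose bystander has moved 30 mm (all of step 2 and value of joint timer_key above 3.1 rad and velocity of joint case_lid between -0.1 and 0.1 rad/s and distance of each of sample_16, sample_17, beaker_clear, bottle_sq_a, forceps from where it was at the start of the episode below 0.03 m); the arm keeps its last pose, push and grip.
It fails at once if a bystander was moved more than 30 mm or knocked over (distance of any of sample_16, sample_17, beaker_clear, bottle_sq_a, forceps from where it was at the start of the episode above 0.03 m or angle between any of sample_16, sample_17, beaker_clear, bottle_sq_a's own z axis and vertical above 0.5 rad).
It also fails if it takes over 70 s, if anything falls off the work surface, if the arm or the gripper's body presses on something with over 40 N, if the wrist force passes 120 N, or if a joint passes its speed limit or range.

## Working session

There is one attempt and no reset: what is moved stays moved. The work goes in short steps, Python scripts to look and compute and a shell command to move; the robot and the scene stay as the last step left them, time stands still between calls to the robot, and variables do not carry over. Pictures are saved under pics/ and viewed, at most 10 in all, crops included, and the job is handed in when it is done.

```bash
mkdir -p pics; ls; cat > h.py <<'E'
import numpy as np, cv2
from plant import robot, read_camera, finder
def world(c,u,v,z=None):
    K=c["camera_matrix"];T=np.linalg.inv(c["camera_from_world"])
    u=np.asarray(u,float);v=np.asarray(v,float)
    d=c["z_map"][v.astype(int),u.astype(int)] if z is None else z
    p=np.stack([(u-K[0,2])/K[0,0]*d,-(v-K[1,2])/K[1,1]*d,-d,np.ones_like(u)],-1)
    return (p@T.T)[...,:3]
def cloud(c,m):
    v,u=np.nonzero(m&(c["z_map"]>0)); return world(c,u,v)
E
python3 - <<'E'
from h import *
for n in ["top","scene"]:
    c=read_camera(n); cv2.imwrite(f"pics/{n}0.png",c["img"])
    print(n,np.linalg.inv(c["camera_from_world"])[:3,3].round(3))
    for q in ["timer","timer_key","case","bar_mid","sample_16","beaker_clear","bottle_sq_a","forceps"]:
        for r in finder.outline_of(n,q)[:2]:
            P=cloud(c,r["mask"])
            if len(P): print(q,round(r["p"],2),(np.array(r["point"])*[640,480]).round(),np.median(P,0).round(3),np.percentile(P,2,0).round(3),np.percentile(P,98,0).round(3))
s=robot.sense();print(s)
E
```

```text
pics
top [0.353 0.021 1.345]
timer 0.61 [258. 264.] [0.49  0.239 0.046] [0.451 0.202 0.024] [0.532 0.283 0.09 ]
case 0.61 [412. 214.] [ 0.636 -0.207  0.074] [ 0.558 -0.288  0.017] [ 0.702 -0.124  0.08 ]
bar_mid 0.57 [414. 212.] [ 0.625 -0.211  0.074] [ 0.546 -0.292  0.043] [ 0.704 -0.126  0.08 ]
sample_16 0.62 [478. 236.] [ 0.549 -0.401  0.081] [ 0.531 -0.426  0.015] [ 0.57  -0.39   0.104]
sample_16 0.54 [472. 275.] [ 0.451 -0.37   0.09 ] [ 0.432 -0.396  0.016] [ 0.472 -0.357  0.105]
beaker_clear 0.73 [313. 224.] [0.609 0.088 0.029] [0.584 0.066 0.006] [0.63  0.109 0.056]
bottle_sq_a 0.62 [183. 263.] [0.5   0.447 0.091] [0.466 0.421 0.014] [0.539 0.489 0.119]
bottle_sq_a 0.56 [258. 264.] [0.493 0.243 0.087] [0.479 0.227 0.065] [0.508 0.259 0.093]
forceps 0.37 [470. 273.] [ 0.452 -0.369  0.079] [ 0.432 -0.395  0.001] [ 0.473 -0.357  0.105]
scene [-0.076 -1.315  0.757]
timer 0.27 [356. 320.] [ 0.444 -0.383  0.098] [ 0.41  -0.459 -0.   ] [ 0.472 -0.364  0.121]
case 0.89 [392. 289.] [ 0.623 -0.24   0.07 ] [ 0.549 -0.3    0.006] [ 0.703 -0.127  0.076]
bar_mid 0.71 [390. 286.] [ 0.617 -0.2
[... 435 characters left out ...]
 1.52301107e+00, -8.53978930e-02]), 'qvel': array([-0.00023414, -0.00222482,  0.00078634, -0.00086388,  0.0008859 ,
        0.00090949]), 'joint_efforts': array([ 3.64160242e-04, -5.59755564e+01, -4.92062259e+01,  7.70921702e-02,
        2.24547711e-02,  3.01194504e-06]), 'ee_pos': array([ 0.18578701, -0.57050491,  0.23763853]), 'tcp_rot': array([[ 9.50863155e-01,  3.09611467e-01, -5.68822077e-06],
       [ 3.09611467e-01, -9.50863155e-01,  1.34396406e-05],
       [-1.24765271e-06, -1.45403974e-05, -1.00000000e+00]]), 'contact_force': array([ 0.37650724,  1.39251483, -0.30796283]), 'ft_torque': array([-0.02015561,  0.03696902,  0.0473912 ]), 'grip_force': 0.0, 'opening': 0.09247679155293441}
```

```bash
python3 - <<'E'
from h import *
c=read_camera("top")
allm=np.ones((480,640),bool)
v,u=np.nonzero(c["z_map"]>0);P=world(c,u,v)
# wing
m=(abs(P[:,0]-.492)<.06)&(abs(P[:,1]-.243)<.06)&(P[:,2]>.078)&(P[:,2]<.1)
W=P[m];r=cv2.minAreaRect(W[:,:2].astype(np.float32)*1000);print("wing",len(W),r)
px=c["img"][v[m],u[m]].astype(int);red=(px[:,2]-px[:,1]>50);print("red",W[red].mean(0),red.sum())
m2=(abs(P[:,0]-.492)<.07)&(abs(P[:,1]-.243)<.07)&(P[:,2]>.04)&(P[:,2]<.055);print("dial",cv2.minEnclosingCircle(P[m2][:,:2].astype(np.float32)*1000))
m3=(P[:,0]>.45)&(P[:,0]<.8)&(abs(P[:,1]+.21)<.12)&(P[:,2]>.066)&(P[:,2]<.09);print("lid",cv2.minAreaRect(P[m3][:,:2].astype(np.float32)*1000))
m4=(P[:,0]>.4)&(P[:,0]<.8)&(abs(P[:,1]+.21)<.15)&(P[:,2]>.02)
m5=m4&(P[:,0]<.58)
Q=P[m5];print("front",np.percentile(Q,[1,50,99],axis=0))
a=c["img"][170:330,160:520];cv2.imwrite("pics/crop.png",cv2.resize(a,(800,356),interpolation=cv2.INTER_CUBIC))
for x in np.arange(.5,.58,.005):
    k=m4&(abs(P[:,0]-x)<.0025); 
    if k.sum(): print(x.round(3),k.sum(),P[k].min(0)[1:].round(3),P[k].max(0)[1:].round(3))
E
```

```text
wing 64 ((493.15496826171875, 244.96934509277344), (11.20863151550293, 46.36366271972656), 37.740386962890625)
red [0.49848506 0.23708779 0.08861246] 13
dial ((493.40234375, 244.30776977539062), 43.6167106628418)
lid ((673.0243530273438, -206.87106323242188), (272.0103759765625, 190.41232299804688), 9.158164024353027)
front [[ 0.44437959 -0.35945834  0.02135041]
 [ 0.54929208 -0.22500402  0.06610165]
 [ 0.57976092 -0.15666924  0.07365454]]
0.54 12 [-0.236  0.061] [-0.205  0.068]
0.545 44 [-0.242  0.06 ] [-0.174  0.074]
0.55 38 [-0.243  0.062] [-0.159  0.072]
0.555 21 [-0.243  0.058] [-0.156  0.07 ]
0.56 7 [-0.243  0.064] [-0.157  0.072]
0.565 14 [-0.243  0.062] [-0.157  0.072]
0.57 12 [-0.244  0.062] [-0.157  0.071]
0.575 10 [-0.244  0.06 ] [-0.157  0.07 ]
```

View pics/crop.png

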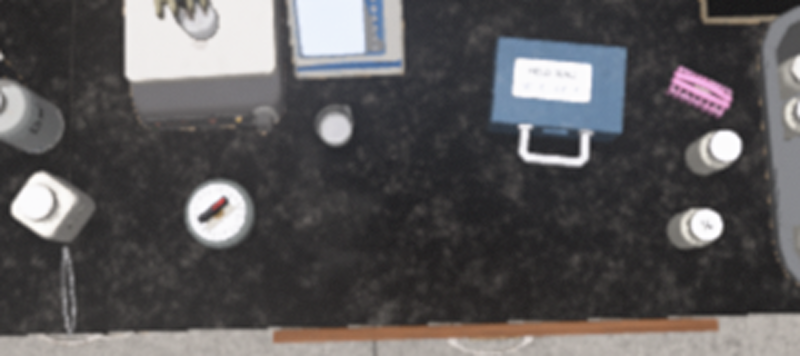

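View pics/scene0.png

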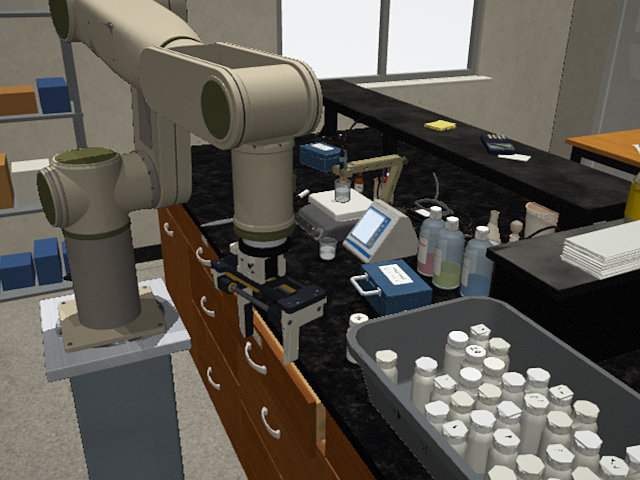

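Top view crop: the timer sits at about (220,213), with the red half of the wing pointing upper right. The case handle bar runs from about (522,157) to (587,163), so it has a slight negative yaw. The scene view shows the path to the timer is clear. I'll move above the timer with the jaws set across the wing.

```bash
python3 -m inch '.0128 .034 -.0024 4.57 1;.0128 .034 -.0024 4.57 1;.0128 .034 -.0024 4.57 1;.0128 .034 -.0024 4.57 1;.0128 .034 -.0024 4.57 1;.0128 .034 -.0024 4.57 1;.0128 .034 -.0024 4.57 1;.0128 .034 -.0024 4.57 1'
python3 -m inch '.0128 .034 -.0024 4.57 1;.0128 .034 -.0024 4.57 1;.0128 .034 -.0024 4.57 1;.0128 .034 -.0024 4.57 1;.0128 .034 -.0024 4.57 1;.0128 .034 -.0024 4.57 1;.0128 .034 -.0024 4.57 1;.0128 .034 -.0024 4.57 1'
python3 -m inch '.0128 .034 -.0024 4.57 1;.0128 .034 -.0024 4.57 1;.0128 .034 -.0024 4.57 1;.0128 .034 -.0024 4.57 1;.0128 .034 -.0024 4.57 1;.0128 .034 -.0024 4.57 1;.0128 .034 -.0024 4.57 1;0 0 0 0 1'
cat > w.py <<'E'
from h import *
import sys
s=robot.sense();R=s["tcp_rot"]
print("t",s["clock"],"tcp",s["ee_pos"].round(4),"yaw",np.degrees(np.arctan2(R[1,0],R[0,0])).round(2),"q",np.degrees(s["qpos"]).round(1),"F",s["contact_force"].round(1),"T",s["ft_torque"].round(2),"open",s["opening"],"grip",s["grip_force"])
E
python3 - <<'E'
import w
from h import *
c=read_camera("wrist");cv2.imwrite("pics/w1.png",c["img"])
v,u=np.nonzero(c["z_map"]>0);P=world(c,u,v)
m=(np.hypot(P[:,0]-.493,P[:,1]-.245)<.045)&(P[:,2]>.07)&(P[:,2]<.1)
W=P[m];print(len(W),cv2.minAreaRect(W[:,:2].astype(np.float32)*1000),W[:,2].max())
m=(np.hypot(P[:,0]-.493,P[:,1]-.245)<.06)&(P[:,2]>.035)&(P[:,2]<.055);print(cv2.minEnclosingCircle(P[m][:,:2].astype(np.float32)*1000))
E
```

```text
clock: 1.62
ee_pos: [0.2884, -0.297, 0.2184]
tcp_rot: [[0.576, 0.817, 0.0], [0.817, -0.576, -0.0], [-0.0, 0.001, -1.0]]
contact_force: [1.2, 0.2, 0.1]
opening: 0.0927
grip_force: 0.0
clock: 2.28
ee_pos: [0.391, -0.0247, 0.1995]
tcp_rot: [[-0.024, 1.0, 0.001], [1.0, 0.024, -0.0], [-0.0, 0.001, -1.0]]
contact_force: [0.7, -0.8, -0.4]
opening: 0.093
grip_force: 0.0
clock: 2.95
ee_pos: [0.4807, 0.2164, 0.1812]
tcp_rot: [[-0.554, 0.833, -0.001], [0.833, 0.554, 0.002], [0.002, 0.0, -1.0]]
contact_force: [-0.1, 0.2, -0.4]
opening: 0.0929
grip_force: 0.0
t 2.95 tcp [0.4807 0.2164 0.1812] yaw 123.63 q [ 1.860e+01 -1.900e+00  1.009e+02  1.000e-01  8.100e+01 -1.510e+01] F [-0.1  0.2 -0.4] T [ 0.   -0.1   0.01] open 0.0929122720637088 grip 0.0
1397 ((492.56585693359375, 247.49462890625), (10.099045753479004, 46.70856857299805), 38.54045867919922) 0.09115966016373053
((492.9317932128906, 247.37098693847656), 45.12533187866211)
```

View pics/w1.png

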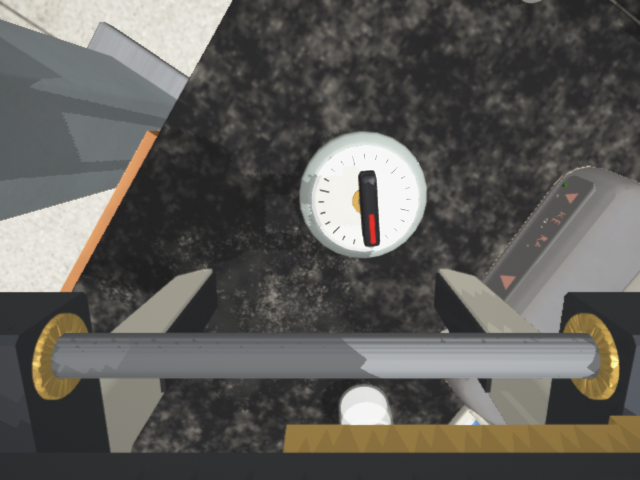

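Wrist view: the wing is centred at about (369,208), with the red half pointing down in the image. It is nearly in line with the jaws. I'll centre over it and descend.

```bash
python3 -m inch '.0062 .0148 0 2.4 .5;.0062 .0148 0 2.4 .5;0 0 -.02 0 .5;0 0 -.02 0 .5;0 0 -.02 0 .5;0 0 0 0 .5;0 0 0 0 .5;0 0 0 0 .5' 25; python3 -m w; python3 -c "
from h import *
c=read_camera('wrist')
v,u=np.nonzero(c['z_map']>0);P=world(c,u,v)
m=(np.hypot(P[:,0]-.493,P[:,1]-.245)<.045)&(P[:,2]>.07)&(P[:,2]<.1)
W=P[m];print(len(W),cv2.minAreaRect(W[:,:2].astype(np.float32)*1000),W[:,2].max())"
```

```text
clock: 3.67
ee_pos: [0.4932, 0.2408, 0.1238]
tcp_rot: [[-0.614, 0.789, 0.001], [0.789, 0.614, 0.0], [-0.0, 0.001, -1.0]]
contact_force: [0.5, -0.4, 0.5]
opening: 0.0475
grip_force: 0.0
t 3.6667 tcp [0.4932 0.2408 0.1238] yaw 127.89 q [ 20.7   4.3 100.8  -0.   74.8 -17.2] F [ 0.5 -0.4  0.5] T [ 0.   -0.13 -0.01] open 0.04746500467738589 grip 0.0
2035 ((492.343505859375, 247.81129455566406), (9.933460235595703, 46.28519058227539), 38.49067687988281) 0.09137118429168781
```

```bash
python3 -m inch '-.0005 .0055 -.014 .5 .5;0 0 -.015 0 .5;0 0 -.015 0 .5;0 0 0 0 .5;0 0 0 0 0;0 0 0 0 0;0 0 0 0 0;0 0 0 0 0' 25; python3 -m w
```

```text
clock: 4.38
ee_pos: [0.493, 0.2469, 0.0799]
tcp_rot: [[-0.622, 0.783, 0.002], [0.783, 0.622, 0.001], [-0.001, 0.002, -1.0]]
contact_force: [-0.1, -0.7, 0.0]
opening: 0.0243
grip_force: 0.0
t 4.3833 tcp [0.493  0.2469 0.0799] yaw 128.44 q [ 21.3   7.5 102.3   0.   70.  -17.2] F [-0.1 -0.7  0. ] T [ 0.01 -0.11  0.02] open 0.02434847839646688 grip 0.0
```

```bash
python3 -m inch '0 0 0 0 0;0 0 0 0 0;0 0 0 0 0;0 0 0 0 0;0 0 0 -5 0;0 0 0 -5 0;0 0 0 -5 0;0 0 0 0 0' 25; python3 -m w
```

```text
clock: 5.05
ee_pos: [0.4926, 0.2469, 0.079]
tcp_rot: [[-0.394, 0.919, 0.001], [0.919, 0.394, 0.001], [0.0, 0.001, -1.0]]
contact_force: [1.1, 1.8, 1.7]
opening: 0.0099
grip_force: 25.0
t 5.05 tcp [0.4926 0.2469 0.079 ] yaw 113.21 q [ 21.3   7.6 102.3   0.   70.   -1.9] F [1.1 1.8 1.7] T [ 0.23 -0.37  0.01] open 0.00991872237890081 grip 25.005271090194583
```

```bash
python3 -m inch '0 0 0 -6 0;0 0 0 -6 0;0 0 0 -6 0;0 0 0 -6 0;0 0 0 -6 0;0 0 0 -6 0;0 0 0 -6 0;0 0 0 -6 0' 25; python3 -m w;python3 -m inch '0 0 0 -6 0;0 0 0 -6 0;0 0 0 -6 0;0 0 0 -6 0;0 0 0 -6 0;0 0 0 -6 0;0 0 0 -6 0;0 0 0 0 0' 25; python3 -m w
```

```text
clock: 5.72
ee_pos: [0.4927, 0.2469, 0.079]
tcp_rot: [[0.417, 0.909, 0.001], [0.909, -0.417, 0.001], [0.001, 0.001, -1.0]]
contact_force: [1.8, 1.2, 2.8]
opening: 0.0096
grip_force: 25.0
t 5.7167 tcp [0.4927 0.2469 0.079 ] yaw 65.35 q [ 21.3   7.6 102.3   0.   70.   45.9] F [1.8 1.2 2.8] T [ 0.18 -0.36  0.05] open 0.009633719411498131 grip 24.99635440763086
clock: 6.38
ee_pos: [0.4927, 0.2469, 0.079]
tcp_rot: [[0.918, 0.396, 0.001], [0.396, -0.918, 0.001], [0.001, -0.0, -1.0]]
contact_force: [2.7, 1.8, 3.8]
opening: 0.01
grip_force: 25.0
t 6.3833 tcp [0.4927 0.2469 0.079 ] yaw 23.33 q [ 21.3   7.6 102.3   0.   70.   88. ] F [2.7 1.8 3.8] T [ 0.29 -0.33 -0.05] open 0.010030061370256702 grip 25.003835731185973
```

```bash
python3 -m inch '0 0 0 -5 0;0 0 0 -5 0;0 0 0 -5 0;0 0 0 -5 0;0 0 0 -5 0;0 0 0 -5 0;0 0 0 -5 0;0 0 0 0 0' 25; python3 -m w;python3 -m inch '0 0 0 -4 0;0 0 0 -4 0;0 0 0 -4 0;0 0 0 -4 0;0 0 0 0 0;0 0 0 0 0;0 0 0 0 0;0 0 0 0 0' 25; python3 -m w
```

```text
clock: 7.05
ee_pos: [0.4927, 0.2469, 0.079]
tcp_rot: [[0.98, -0.199, 0.001], [-0.199, -0.98, 0.001], [0.001, -0.001, -1.0]]
contact_force: [1.9, 1.0, 3.8]
opening: 0.01
grip_force: 25.0
t 7.05 tcp [0.4927 0.2469 0.079 ] yaw -11.48 q [ 21.3   7.6 102.3   0.   70.  122.8] F [1.9 1.  3.8] T [ 0.32 -0.32  0.01] open 0.009967722976389357 grip 25.003044437617064
clock: 7.72
ee_pos: [0.4927, 0.2469, 0.079]
tcp_rot: [[0.889, -0.458, 0.001], [-0.458, -0.889, 0.001], [0.001, -0.001, -1.0]]
contact_force: [3.0, 2.5, 4.0]
opening: 0.0101
grip_force: 25.0
t 7.7167 tcp [0.4927 0.2469 0.079 ] yaw -27.27 q [ 21.3   7.6 102.3   0.   70.  138.5] F [3.  2.5 4. ] T [ 0.44 -0.47 -0.01] open 0.010073710408407205 grip 24.998992485925555
```

```bash
python3 -m inch '0 0 0 0 1;0 0 0 0 1;0 0 0 0 1;0 0 0 0 1;0 0 0 0 1;0 0 0 0 1;0 0 0 0 1;0 0 0 0 1' 25; python3 -m w;python3 -m inch '0 0 0 7 1;0 0 0 7 1;0 0 0 7 1;0 0 0 7 1;0 0 0 7 1;0 0 0 7 1;0 0 0 7 1;0 0 0 7 1';python3 -m inch '0 0 0 7 1;0 0 0 7 1;0 0 0 7 1;0 0 0 7 1;0 0 0 7 1;0 0 0 7 1;0 0 0 7 1;0 0 0 7 1';python3 -m inch '0 0 0 7 1;0 0 0 7 1;0 0 0 7 1;0 0 0 7 1;0 0 0 7 1;0 0 0 7 1;0 0 0 7 1;0 0 0 7 1';python3 -m inch '0 0 0 6 1;0 0 0 6 1;0 0 0 0 0;0 0 0 0 0;0 0 0 0 0;0 0 0 0 0;0 0 0 0 0;0 0 0 0 0' 25;python3 -m w
```

```text
clock: 8.38
ee_pos: [0.492, 0.2465, 0.0784]
tcp_rot: [[0.887, -0.462, -0.0], [-0.462, -0.887, -0.0], [-0.0, 0.0, -1.0]]
contact_force: [-0.1, 0.6, -0.3]
opening: 0.0587
grip_force: 0.0
t 8.3833 tcp [0.492  0.2465 0.0784] yaw -27.54 q [ 21.3   7.6 102.4  -0.   70.  138.8] F [-0.1  0.6 -0.3] T [ 0.09 -0.02  0.02] open 0.058738597647088886 grip 0.0
clock: 9.05
ee_pos: [0.4921, 0.2466, 0.0785]
tcp_rot: [[0.876, 0.482, 0.0], [0.482, -0.876, 0.0], [0.0, -0.0, -1.0]]
contact_force: [-0.0, 0.3, 0.8]
opening: 0.0931
grip_force: 0.0
clock: 9.72
ee_pos: [0.4921, 0.2466, 0.0785]
tcp_rot: [[0.091, 0.996, 0.0], [0.996, -0.091, -0.0], [0.0, 0.0, -1.0]]
contact_force: [-0.4, 0.4, 0.7]
opening: 0.0925
grip_force: 0.0
clock: 10.38
ee_pos: [0.4921, 0.2466, 0.0785]
tcp_rot: [[-0.775, 0.632, 0.0], [0.632, 0.775, -0.0], [-0.0, 0.0, -1.0]]
contact_force: [0.4, 0.1, -0.2]
opening: 0.0928
grip_force: 0.0
clock: 11.05
ee_pos: [0.4921, 0.2466, 0.0784]
tcp_rot: [[-0.886, 0.463, 0.0], [0.463, 0.886, -0.0], [-0.0, -0.0, -1.0]]
contact_force: [0.5, 0.0, -0.0]
opening: 0.0574
grip_force: 0.0
t 11.05 tcp [0.4921 0.2466 0.0784] yaw 152.39 q [ 21.3   7.6 102.4  -0.   70.  -41.1] F [ 0.5  0.  -0. ] T [-0.   -0.21 -0.  ] open 0.05735775380271824 grip 0.0
```

```bash
python3 -m inch '0 0 0 0 0;0 0 0 0 0;0 0 0 0 0;0 0 0 0 0;0 0 0 0 0;0 0 0 0 0;0 0 0 0 0;0 0 0 0 0' 25; python3 -m w;python3 -m inch '0 0 0 -2 0;0 0 0 -2 0;0 0 0 -2 0;0 0 0 -2 0;0 0 0 -2 0;0 0 0 -2 0;0 0 0 0 0;0 0 0 0 0' 25;python3 -m w;python3 -m inch '0 0 0 -2 0;0 0 0 -2 0;0 0 0 -2 0;0 0 0 -2 0;0 0 0 -2 0;0 0 0 -2 0;0 0 0 0 0;0 0 0 0 0' 25;python3 -m w
```

```text
clock: 11.72
ee_pos: [0.4923, 0.247, 0.0785]
tcp_rot: [[-0.887, 0.463, 0.001], [0.463, 0.887, 0.001], [-0.0, 0.001, -1.0]]
contact_force: [2.0, 3.4, -2.5]
opening: 0.0098
grip_force: 25.0
t 11.7167 tcp [0.4923 0.247  0.0785] yaw 152.45 q [ 21.3   7.6 102.3   0.   70.  -41.2] F [ 2.   3.4 -2.5] T [ 0.53 -0.43  0.06] open 0.009802540489522109 grip 24.995154663920403
clock: 12.38
ee_pos: [0.4924, 0.2471, 0.0785]
tcp_rot: [[-0.772, 0.636, 0.001], [0.636, 0.772, 0.001], [0.0, 0.001, -1.0]]
contact_force: [3.8, 4.5, -2.3]
opening: 0.0095
grip_force: 25.0
t 12.3833 tcp [0.4924 0.2471 0.0785] yaw 140.51 q [ 21.3   7.6 102.3   0.   70.  -29.2] F [ 3.8  4.5 -2.3] T [ 0.79 -0.61 -0.06] open 0.009537184278623136 grip 24.99888682505116
clock: 13.05
ee_pos: [0.4924, 0.2471, 0.0785]
tcp_rot: [[-0.623, 0.782, 0.001], [0.782, 0.623, 0.001], [0.0, 0.001, -1.0]]
contact_force: [3.8, 5.4, -3.4]
opening: 0.0099
grip_force: 25.6
t 13.05 tcp [0.4924 0.2471 0.0785] yaw 128.55 q [ 21.3   7.6 102.3   0.   70.  -17.3] F [ 3.8  5.4 -3.4] T [ 0.82 -0.66  0.46] open 0.009923768795839711 grip 25.559877455234528
```

Tz jumped to 0.46 N m, well above the 0.1 needed to turn the key, so the key has reached its stop. I'll push slightly further to confirm, then release and check.

```bash
python3 -m inch '0 0 0 -2 0;0 0 0 -2 0;0 0 0 0 0;0 0 0 0 0;0 0 0 0 0;0 0 0 0 0;0 0 0 0 0;0 0 0 0 0' 25; python3 -m w;python3 -m inch '0 0 0 0 .6;0 0 0 0 .6;0 0 0 0 .6;0 0 0 0 .6;0 0 0 0 .6;0 0 0 0 .6;0 0 .02 0 .6;0 0 .03 0 .6' 25;python3 -m inch '0 0 .03 0 .6;0 0 .03 0 .6;0 0 .02 0 .6;0 0 0 0 .6;0 0 0 0 .6;0 0 0 0 .6;0 0 0 0 .6;0 0 0 0 .6' 25;python3 -m w; python3 -c "
from h import *
c=read_camera('wrist');cv2.imwrite('pics/w2.png',c['img'])
v,u=np.nonzero(c['z_map']>0);P=world(c,u,v)
m=(np.hypot(P[:,0]-.493,P[:,1]-.245)<.045)&(P[:,2]>.07)&(P[:,2]<.1)
W=P[m];print(len(W),cv2.minAreaRect(W[:,:2].astype(np.float32)*1000),W[:,2].max())
px=c['img'][v[m],u[m]].astype(int);red=(px[:,2]-px[:,1]>50);print('red',W[red].mean(0),red.sum())"
```

```text
clock: 13.72
ee_pos: [0.4922, 0.2473, 0.0785]
tcp_rot: [[-0.567, 0.823, 0.001], [0.823, 0.567, 0.001], [0.001, 0.001, -1.0]]
contact_force: [2.4, 5.9, -2.9]
opening: 0.0109
grip_force: 26.8
t 13.7167 tcp [0.4922 0.2473 0.0785] yaw 124.58 q [ 21.3   7.6 102.3   0.   70.  -13.3] F [ 2.4  5.9 -2.9] T [ 0.94 -0.41  0.5 ] open 0.010926564092153352 grip 26.844045761972666
clock: 14.38
ee_pos: [0.4894, 0.2454, 0.1253]
tcp_rot: [[-0.566, 0.825, -0.007], [0.825, 0.566, -0.003], [0.002, -0.007, -1.0]]
contact_force: [0.5, 0.3, -0.1]
opening: 0.0552
grip_force: 0.0
clock: 15.05
ee_pos: [0.4912, 0.2462, 0.2066]
tcp_rot: [[-0.566, 0.825, -0.003], [0.825, 0.566, -0.001], [0.001, -0.003, -1.0]]
contact_force: [-0.2, -0.5, -0.5]
opening: 0.0556
grip_force: 0.0
t 15.05 tcp [0.4912 0.2462 0.2066] yaw 124.45 q [ 21.3   0.8  95.6  -0.   83.9 -13.2] F [-0.2 -0.5 -0.5] T [-0.02 -0.11 -0.01] open 0.055647640326358765 grip 0.0
1036 ((492.52923583984375, 247.61683654785156), (10.080768585205078, 46.62726593017578), 41.11493682861328) 0.09114400955249818
red [0.4860872  0.25468514 0.08907299] 153
```

```bash
python3 -m inch '.003 -.037 0 -3.3 .6;.003 -.037 0 -3.3 .6;.003 -.037 0 -3.3 .6;.003 -.037 0 -3.3 .6;.003 -.037 0 -3.3 .6;.003 -.037 0 -3.3 .6;.003 -.037 0 -3.3 .6;.003 -.037 0 -3.3 .6';python3 -m inch '.003 -.037 0 -3.3 .26;.003 -.037 0 -3.3 .26;.003 -.037 0 -3.3 .26;.003 -.037 0 -3.3 .26;0 0 0 0 .26;0 0 0 0 .26;0 0 0 0 .26;0 0 0 0 .26'; python3 -m w; cat > b.py <<'E'
from h import *
for n in ["wrist","top"]:
    c=read_camera(n); cv2.imwrite(f"pics/{n}_b.png",c["img"])
    v,u=np.nonzero(c["z_map"]>0);P=world(c,u,v)
    m=(P[:,0]>.51)&(P[:,0]<.561)&(abs(P[:,1]+.208)<.03)&(P[:,2]>.055)&(P[:,2]<.08);B=P[m]
    print(n,len(B))
    if len(B)>5:
        g=[];
        for y in np.arange(-.232,-.178,.006):
            k=B[abs(B[:,1]-y)<.003]
            if len(k)>2: g.append([y,(k[:,0].min()+k[:,0].max())/2,np.median(k[:,0]),k[:,2].max(),k[:,0].max()-k[:,0].min()])
        g=np.array(g);print(g.round(4)); print("slope",np.degrees(np.polyfit(g[:,0],g[:,1],1)[0]))
    m=(P[:,0]>.51)&(P[:,0]<.56)&(abs(P[:,1]+.208)<.06)&(P[:,2]>.05)&(P[:,2]<.08);print(np.percentile(P[m],[0,100],axis=0))
E
python3 b.py
```

```text
clock: 15.77
ee_pos: [0.5155, -0.0511, 0.2077]
tcp_rot: [[-0.137, 0.991, -0.001], [0.991, 0.137, 0.0], [0.0, -0.001, -1.0]]
contact_force: [0.4, 0.3, 0.6]
opening: 0.0558
grip_force: 0.0
clock: 16.43
ee_pos: [0.5279, -0.1963, 0.2079]
tcp_rot: [[0.088, 0.996, -0.001], [0.996, -0.088, 0.001], [0.001, -0.001, -1.0]]
contact_force: [-0.1, -0.6, 0.3]
opening: 0.0242
grip_force: 0.0
t 16.4333 tcp [ 0.5279 -0.1963  0.2079] yaw 84.93 q [-25.6   2.7  93.4   0.   83.9 -20.6] F [-0.1 -0.6  0.3] T [-0.03 -0.07 -0.  ] open 0.024225265242505623 grip 0.0
wrist 1095
[[-0.232   0.5494  0.5443  0.0682  0.0228]
 [-0.226   0.5431  0.5432  0.0685  0.0098]
 [-0.22    0.5443  0.5439  0.0681  0.01  ]
 [-0.214   0.5447  0.5444  0.0685  0.0098]
 [-0.208   0.5456  0.5454  0.0687  0.0105]
 [-0.202   0.5463  0.546   0.0686  0.0097]
 [-0.196   0.5467  0.5465  0.0681  0.0096]
 [-0.19    0.5479  0.5477  0.0688  0.0097]
 [-0.184   0.5483  0.5482  0.0681  0.0096]
 [-0.178   0.5491  0.5483  0.068   0.0101]]
slope 3.4422979841211596
[[ 0.53795074 -0.24071084  0.06114532]
 [ 0.55997707 -0.15351401  0.06890163]]
top 0
[[ 0.54721799 -0.17346665  0.06024652]
 [ 0.55988467 -0.15600076  0.07099085]]
```

```bash
python3 -m inch '.009 -.002 0 -1 .28;.009 -.002 0 -1 .28;0 0 -.025 0 .28;0 0 -.025 0 .28;0 0 -.025 0 .28;0 0 0 0 .28;0 0 0 0 .28;0 0 0 0 .28';python3 -m w; python3 b.py
```

```text
clock: 17.2
ee_pos: [0.5468, -0.2011, 0.135]
tcp_rot: [[0.123, 0.992, 0.001], [0.992, -0.123, -0.001], [-0.0, 0.001, -1.0]]
contact_force: [0.9, 1.0, 0.9]
opening: 0.0264
grip_force: 0.0
t 17.2 tcp [ 0.5468 -0.2011  0.135 ] yaw 82.91 q [-25.2   8.8  94.8   0.   76.4 -18.1] F [0.9 1.  0.9] T [-0.01 -0.03  0.02] open 0.02638599755832421 grip 0.0
wrist 2103
[[-0.232   0.5491  0.5472  0.0687  0.0223]
 [-0.226   0.5434  0.5435  0.0689  0.0103]
 [-0.22    0.5442  0.5441  0.0684  0.0103]
 [-0.214   0.545   0.5449  0.0684  0.01  ]
 [-0.208   0.5457  0.5458  0.0687  0.01  ]
 [-0.202   0.5465  0.5465  0.0681  0.01  ]
 [-0.196   0.5472  0.5472  0.0682  0.0101]
 [-0.19    0.548   0.548   0.0683  0.01  ]
 [-0.184   0.5486  0.5486  0.0684  0.0102]
 [-0.178   0.549   0.5491  0.0684  0.01  ]]
slope 3.6058256266457747
[[ 0.53795905 -0.24283729  0.06101944]
 [ 0.55999034 -0.15356762  0.06889322]]
top 0
[[ 0.55153176 -0.16203052  0.06393978]
 [ 0.55989954 -0.15606474  0.0705206 ]]
```

View pics/wrist_b.png

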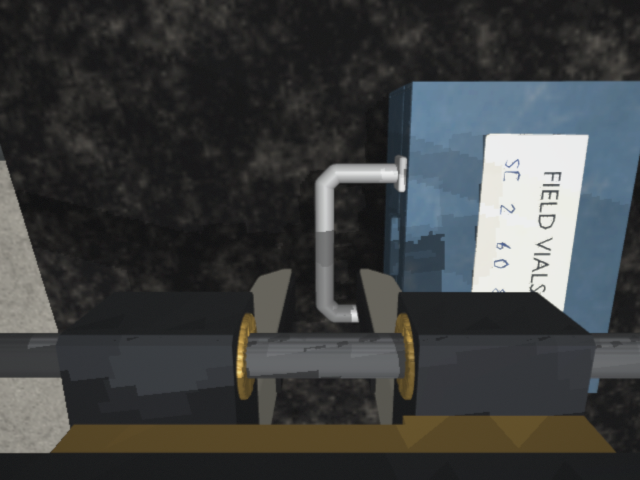

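The picture shows the bar running vertically at column ~325, rows 180–310, parallel to and between the open pads. The handle is aligned with the fingers, so I'll descend to z ≈ 0.069 and close.

```bash
python3 -m inch '0 0 -.022 0 .28;0 0 -.022 0 .28;0 0 -.022 0 .28;0 0 0 0 .28;0 0 0 0 0;0 0 0 0 0;0 0 0 0 0;0 0 0 0 0' 20;python3 -m w;python3 -m inch '0 0 0 0 0;0 0 0 0 0;0 0 0 0 0;0 0 0 0 0;0 0 0 0 0;0 0 0 0 0;0 0 0 0 0;0 0 0 0 0' 20;python3 -m w
python3 - <<'E'
import numpy as np
a=np.radians(np.linspace(0,60,25));r,p=np.hypot(.158,.009),np.arctan2(.009,.158)
s=-r*np.cos(a+p);z=r*np.sin(a+p);d=np.c_[np.diff(s)*.9925,-np.diff(s)*.122,np.diff(z)]
print(d.round(4))
E
```

```text
clock: 17.97
ee_pos: [0.5463, -0.202, 0.0698]
tcp_rot: [[0.124, 0.992, 0.0], [0.992, -0.124, -0.001], [-0.001, 0.0, -1.0]]
contact_force: [-6.2, 0.6, 6.7]
opening: 0.0092
grip_force: 20.0
t 17.9667 tcp [ 0.5463 -0.202   0.0698] yaw 82.85 q [-25.3  12.9  97.4  -0.   69.7 -18.1] F [-6.2  0.6  6.7] T [0.14 1.16 0.01] open 0.009246804140079423 grip 20.002564787864685
clock: 18.63
ee_pos: [0.5463, -0.202, 0.0698]
tcp_rot: [[0.124, 0.992, 0.0], [0.992, -0.124, -0.001], [-0.001, 0.001, -1.0]]
contact_force: [-6.1, 0.2, 6.6]
opening: 0.0091
grip_force: 20.0
t 18.6333 tcp [ 0.5463 -0.202   0.0698] yaw 82.85 q [-25.3  12.9  97.4  -0.   69.7 -18.1] F [-6.1  0.2  6.6] T [ 0.12  1.21 -0.  ] open 0.009060512366073444 grip 20.002259016036987
[[ 0.0005 -0.0001  0.0069]
 [ 0.0008 -0.0001  0.0069]
 [ 0.0011 -0.0001  0.0068]
 [ 0.0014 -0.0002  0.0068]
 [ 0.0017 -0.0002  0.0067]
 [ 0.002  -0.0002  0.0066]
 [ 0.0023 -0.0003  0.0065]
 [ 0.0026 -0.0003  0.0064]
 [ 0.0028 -0.0003  0.0063]
 [ 0.0031 -0.0004  0.0062]
 [ 0.0034 -0.0004  0.006 ]
 [ 0.0036 -0.0004  0.0059]
 [ 0.0039 -0.0005  0.0057]
 [ 0.0041 -0.0005  0.0055]
 [ 0.0044 -0.0005  0.0053]
 [ 0.0046 -0.0006  0.0051]
 [ 0.0048 -0.0006  0.0049]
 [ 0.005  -0.0006  0.0047]
 [ 0.0052 -0.0006  0.0045]
 [ 0.0054 -0.0007  0.0042]
 [ 0.0056 -0.0007  0.004 ]
 [ 0.0057 -0.0007  0.0038]
 [ 0.0059 -0.0007  0.0035]
 [ 0.0061 -0.0007  0.0032]]
```

```bash
python3 -m inch '.0005 -.0001 .0069 0 0;.0008 -.0001 .0069 0 0;.0011 -.0001 .0068 0 0;.0014 -.0002 .0068 0 0;.0017 -.0002 .0067 0 0;.002 -.0002 .0066 0 0;.0023 -.0003 .0065 0 0;.0026 -.0003 .0064 0 0' 20;python3 -m w
```

```text
clock: 19.3
ee_pos: [0.5575, -0.2032, 0.1217]
tcp_rot: [[0.125, 0.992, -0.002], [0.992, -0.125, -0.0], [-0.0, -0.002, -1.0]]
contact_force: [-8.8, -2.8, 0.3]
opening: 0.0095
grip_force: 20.0
t 19.3 tcp [ 0.5575 -0.2032  0.1217] yaw 82.83 q [-24.9  11.3  93.4  -0.1  75.4 -17.7] F [-8.8 -2.8  0.3] T [-0.47  1.52  0.03] open 0.009529281816223102 grip 20.004670321941376
```

```bash
python3 -m inch '.0028 -.0003 .0063 0 0;.0031 -.0004 .0062 0 0;.0034 -.0004 .006 0 0;.0036 -.0004 .0059 0 0;.0039 -.0005 .0057 0 0;.0041 -.0005 .0055 0 0;.0044 -.0005 .0053 0 0;.0046 -.0006 .0051 0 0' 20;python3 -m w; python3 -m inch '.0048 -.0006 .0049 0 0;.005 -.0006 .0047 0 0;.0052 -.0006 .0045 0 0;.0054 -.0007 .0042 0 0;.0056 -.0007 .004 0 0;.0057 -.0007 .0038 0 0;.0059 -.0007 .0035 0 0;.0061 -.0007 .0032 0 0' 20;python3 -m w; python3 -m inch '0 0 0 0 0;0 0 0 0 0;0 0 0 0 0;0 0 0 0 0;0 0 0 0 0;0 0 0 0 0;0 0 0 0 0;0 0 0 0 0' 20;python3 -m w
python3 - <<'E'
from h import *
c=read_camera("scene");a=c["img"][180:360,260:500];cv2.imwrite("pics/s2.png",cv2.resize(a,(800,600)))
v,u=np.nonzero(c["z_map"]>0);P=world(c,u,v);px=c["img"][v,u].astype(int)
m=(P[:,0]>.5)&(P[:,0]<.76)&(abs(P[:,1]+.2)<.13)&(P[:,2]>.01)&(P[:,2]<.2)&(px[:,0]-px[:,2]>35)
Q=P[m];s=(Q[:,0]-.546)*.9925-(Q[:,1]+.2)*.122-.158
np.save("q.npy",np.c_[s,Q]);print(len(Q))
for z in np.arange(.05,.19,.01):
    k=abs(Q[:,2]-z)<.005
    if k.sum()>3: print(z.round(3),k.sum(),np.percentile(s[k],[2,50,98]).round(3))
E
```

```text
clock: 19.97
ee_pos: [0.586, -0.2068, 0.1691]
tcp_rot: [[0.125, 0.992, -0.006], [0.992, -0.125, 0.0], [-0.001, -0.005, -1.0]]
contact_force: [-22.2, 0.9, 16.2]
opening: 0.0088
grip_force: 20.0
t 19.9667 tcp [ 0.586  -0.2068  0.1691] yaw 82.82 q [-24.1  13.3  86.   -0.1  81.  -16.9] F [-22.2   0.9  16.2] T [0.17 3.96 0.08] open 0.008841151000050475 grip 20.007137060165405
clock: 20.63
ee_pos: [0.6329, -0.2125, 0.2043]
tcp_rot: [[0.125, 0.992, 0.003], [0.992, -0.125, -0.002], [-0.002, 0.003, -1.0]]
contact_force: [-9.5, -1.0, 14.4]
opening: 0.0089
grip_force: 20.0
t 20.6333 tcp [ 0.6329 -0.2125  0.2043] yaw 82.83 q [-22.9  18.6  75.9  -0.   85.3 -15.8] F [-9.5 -1.  14.4] T [-0.1   1.62 -0.  ] open 0.008882654756544556 grip 20.005778074264526
clock: 21.3
ee_pos: [0.6332, -0.2125, 0.2044]
tcp_rot: [[0.125, 0.992, 0.004], [0.992, -0.125, -0.002], [-0.002, 0.004, -1.0]]
contact_force: [-7.9, -0.4, 12.5]
opening: 0.0093
grip_force: 20.0
t 21.3 tcp [ 0.6332 -0.2125  0.2044] yaw 82.84 q [-22.9  18.6  76.   -0.   85.2 -15.8] F [-7.9 -0.4 12.5] T [-0.1   1.26 -0.  ] open 0.009281118675507186 grip 20.004346668720245
690
0.05 109 [-0.116 -0.08  -0.004]
0.06 22 [0.    0.006 0.016]
0.07 27 [-0.006  0.006  0.014]
0.08 23 [-0.012 -0.002  0.006]
0.09 26 [-0.018 -0.008  0.001]
0.1 26 [-0.02 -0.01 -0.  ]
0.11 23 [-0.029 -0.02  -0.012]
0.12 23 [-0.035 -0.029 -0.015]
0.13 27 [-0.04  -0.034 -0.02 ]
0.14 21 [-0.045 -0.039 -0.027]
0.15 48 [-0.054 -0.05  -0.034]
0.16 88 [-0.057 -0.046 -0.038]
```

View pics/s2.png

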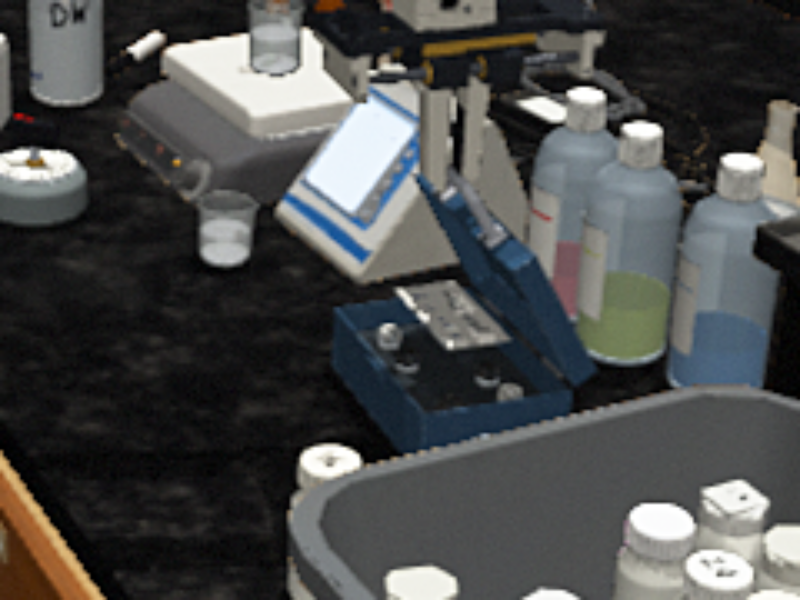

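The picture shows the lid raised, its edge running from (580,370) to (430,185), with the bar between the fingers at about (455,180). The cloud slope gives 57–59° and the arc of the TCP gives 60.3°, so the two agree. The lid is still and the bystanders stand where they were, so I'm handing in.

```bash
python3 -c "
from plant import robot
s=robot.sense();print(s['grip_force'],s['ee_pos']);print(robot.finish_job())"
```

```text
20.00428408384323 [ 0.63319217 -0.21249621  0.204343  ]
the job is handed in; nothing more can be done
None
```

The job is handed in: the key is wound to its stop (turned about 177° with the case shut), and the lid is held by its handle at about 60°, measured at 57–60°. No bystander was touched; the final check of them was by eye in the scene picture, and no verdict came back.

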